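Test the bench residual-current breaker and log it with the code reader

ROBOT

A 6-joint arm with a two-finger parallel gripper is mounted at the origin on the work surface. World frame = base frame: x ahead of the robot, y to its left, z up, the work surface at z = 0. Lengths are in m, angles in rad, forces in N, time in s.
With the tool pointing down it reaches from about 0.3 to 0.775 m from the base axis. Payload 14.6 kg.
Tool frame: the origin (TCP) lies midway between the tips of the shut fingers; the grasp point (between the pads) lies 19 mm behind it; z points along the fingers, y is the line along which they close (so a half turn about z gives the same grasp; the last joint's range is limited). The gripper opens to 85 mm and grips with 20 to 120 N. Pads are 22 mm wide; open, the fingers measure 114 mm over their backs; the gripper's body (76 mm by 85 mm) begins 54 mm behind the grasp point. The pads swing forward as they close: fully open they stand 13 mm farther back than shut.
Start: joints at [1.139, 0.3, 1.521, -0, 1.321, -0.067], TCP at [0.196, 0.514, 0.231] pointing down, gripper open.
Joint ranges: [-3.03, 3.03], [-0.79, 2.21], [0.23, 2.52], [-1.04, 4.18], [0, 3.07], [-2.55, 2.55]. Speed limits (rad/s): [2.22, 2.22, 2.57, 3.14, 3.14, 3.14].

INTERFACE

Orientations are given as a 3x3 rotation matrix whose columns are the frame's x, y, z axes.
In Python, from cell import get_obs, read_camera, camera_params, hand_in, recognise, spot_point gives the robot as it stands.
- The arm moves only by the tool send_rows, never from a script. Its argument "commands" is a list of rows, each an object with "xyz": the shift along the tool's x, y, z in m, a list of three; "yaw": the turn about the tool's z in degrees; "gripper": the opening, from 0 (shut) to 1 (fully open). A call has 1 to 10 rows; each row is the pose to reach, as a shift and turn from the pose commanded when the call began, along the tool's axes at that moment; what a row does not reach only later rows make up. A row lasts 1/8 s, in which the tool goes at most 62.5 mm and 10.7 degrees, less where a joint would pass 70% of its speed; a pose out of reach is approached as far as the arm can. A call with a gripper value outside its range is refused whole. The fingers move at their own pace and stop on an object; "newtons" is the grip in N (left out, the last holds). Time passes only in rows, so rows that repeat a pose let the fingers close. It gives the time, the measured TCP pose, the force, the opening and the grip force at its end, in the units of the state.
- get_obs(): the state, without advancing time (a new reading comes with each control period).
- read_camera(name): name is "side" or "top"; returns (picture, depth): 480x640x3 uint8, red, green, blue; 480x640 float32, m along the optical axis (not along the pixel's ray), 0 where there is no reading.
- camera_params(name): a dict with "intrinsics" (3x3 intrinsics, pixels), "k1" (the pictures are not rectified: a ray, as slopes to the right and down, at radius r is drawn at 1 + k1 r^2 times it, then the intrinsics apply), "rvec" (rotation vector, rad) and "tvec" (3), from world to camera coordinates, as OpenCV has them. Camera axes: x right, y down, z forward; pixel columns grow to the right and rows downward; lengths in m; the calibration is good to about 2 mm. A picture is of the moment at which its call begins. camera_params takes no time and is no camera call.
- hand_in(): hands the job in; it is judged then, once.
Trained networks look in the newest picture that a camera, given by its name, has taken for a name from the list of things; names that differ only in an ending like _2 or _b are one class to them, and where a whole thing is asked for, a point or a joint stands for the part that bears it (a point fixed in the world has none). Each returns a list of dicts, best first, with "p" (0 to 1); they miss things now and then, are a little off and sometimes report something else, mostly with a low value. They report only what shows in the picture. A call takes as long as a camera call. They do not tell look-alikes from the thing itself.
- recognise(thing, camera): "point" ([column, row] in pixels, amid what is visible of it).
- spot_point(thing, camera): "point" ([column, row] in pixels: a listed point, or the origin of a listed thing).
The state is a dict: "time_s": time; "q": joint angles; "qd": joint speeds; "joint_efforts": joint torques, N m; "tcp_pos": TCP position; "tool_rot": TCP orientation; "force": force on the tool from outside, world axes, zero at the start; "ft_torque": the same for the moment, N m; "width": finger opening in m; "finger_force": force on a finger pad.
Only numpy, scipy, OpenCV 4.12 (cv2) and the standard library are available. Lean on these libraries where they do the work, as an engineer would, in place of code of your own. Each camera call takes 0.05 s, during which the arm holds its last target. There are 200 camera calls.

TASK

Test the residual-current breaker on the orange supply console: press its yellow test button home so that the blue lever drops, then let go of the button and lift the lever back fully up. To log the test, take the code reader from its dock, hold it still for about a second with its nose pointing squarely down at the square coded tag on the console from roughly 8 cm away (it reads by itself), and stand it back in its dock, nose down. The lever must be dropped by the button and not by hand, the three black breaker toggles beside it must stay on, and everything else on the bench must stay where it is.

Things in the scene. Friction and masses are not known exactly. Their poses are not given: they have to be found in the camera images.
- console: Orange steel desk console, fixed, 190 deep (x) by 260 wide (y) mm, 70 high at the front edge (-x), 121 at the back; light grey cover sloping 15 degrees, rising to +x. Origin: centre of underside, z up. Across mid-cover a row of white devices, 45 mm along the slope, stands 8 mm out: residual-current breaker (72 wide, at the +y end), then three breakers (18 wide each) to its -y.
- button_top (a point): Centre of the top of the yellow square test button, 12 x 12 mm, on the left part (+y) of the residual-current breaker. It stands 6 mm out of the breaker's face and has 5 mm of travel. Axes as lever_pivot: z points squarely out of the sloping cover, so the button is pressed along -z.
- test_button (a joint): Travel of the test button, m: 0 released, 0.005 fully in. Spring return; pressing takes up to about 5 N. It trips the lever at about 0.003; while it is held in, the lever cannot be lifted home.
- rcd_lever (a joint): Angle of the blue lever, rad: 0 fully up (on), 1.1 dropped (tripped). Its dead centre lies at about 0.55: it falls to whichever end is nearer and stays there; lifting it takes about 1 N.
- lever_pivot (a point): On the lever's hinge axis, middle of its width, 6 mm below the breaker's face. Axes: x up the slope of the cover, y along the row to the left, z squarely out of the cover. The lever leans 0.55 rad to +x when up, 0.55 rad to -x when dropped. The button's centre lies 30 mm to +y of this point; the nearest black toggle begins 32 mm to -y.
- toggle: Blue lever handle, 30 mm wide (y), 6 mm thick at its rounded tip and 9 mm at the root, tip edge 26 mm from the hinge. Origin: lever_pivot; its axes equal those of lever_pivot while the lever is up and turn with it. It is lifted by pushing its lower (-x) side up the slope.
- lever_tip (a point): Middle of the tip edge of the blue lever: 16 mm out from the breaker's face and 14 mm up (on) or down (dropped) the slope from the hinge.
- mcb1 (a joint): Black toggle of the breaker next to the residual-current breaker, 9 mm wide, tip 21 mm from its hinge: 0 on (up the slope), 1.4 off. Must stay on.
- mcb2 (a joint): Black toggle of the middle breaker, as mcb1.
- mcb3 (a joint): Black toggle of the outer right breaker, as mcb1.
- tag (a point): Centre of the white square tag with a black code pattern, 26 x 26 mm, flat on the right part (-y) of the sloping cover. z points squarely out of the cover, x up the slope.
- reader: Code reader, 130 mm tall, about 0.18 kg, loose, standing nose down in its dock. Origin: centre of its flat nose (underside), z up along the reader; it looks out of the nose along -z. Grey head 46 (x) by 58 (y) mm up to 30 mm, tapering to 40 mm; above it a black body 34 (x) by 46 (y) mm, with an orange trigger on its -x side.
- dock_seat (a point): Centre of the dock's floor, 4 mm above the table; z up. The fixed dock, 78 (x) by 90 (y) mm, has a recess 58 (x) by 70 (y) mm with a 10 mm high rim; the reader's head stands in it with 6 mm of play each side, either way round.
- holder_a: Loose clear movement holder, 48 mm across and 25 mm tall, standing among the fixed ones on the grey movement tray (150 x 108 mm) beside the console. Origin: centre of its underside. Leave alone.
- holder_b: A second loose movement holder like holder_a on the same tray. Leave alone.
- glass_dome: Glass dust cover with a knob, 76 mm across, 50 mm tall, behind of the console. Origin: centre of its underside. Leave alone.
- loupe: Black eye loupe, 38 mm across, 30 mm tall, in front of the console. Origin: centre of its underside. Leave alone.
- screwdriver: Small screwdriver with a brass handle, 110 mm long, lying in front of the console. Origin: under its middle. Leave alone.
Mind the look-alikes: they are no part of the job. There is more than one size of the reader; the one meant has the size given above.

How it is judged:
On the way, in this order (a step that is already met when the one before it is completed fails the run):
1. the test button is pressed in and the lever has dropped (value of joint test_button above 0.0015 m and value of joint rcd_lever above 0.9 rad), for 0.04 s.
2. the button is released and the lever is back fully up (value of joint test_button below 0.001 m and value of joint rcd_lever below 0.12 rad), for 0.2 s.
3. the reader is held still with the tag before its nose: tag centre within 15 mm of its axis both ways, 50 to 120 mm away, reader within 0.5 rad of square to the tag (x of tag in the frame of reader between -0.015 and 0.015 m and y of tag in the frame of reader between -0.015 and 0.015 m and z of tag in the frame of reader between -0.12 and -0.05 m and angle between the z axis of reader and the z axis of tag, either way round below 0.5 rad and linear speed of reader below 0.03 m/s), for 0.7 s.
At the end, for the whole second after the job is handed in: The blue lever is fully up (within 0.12 rad), the test button released (within 1 mm), all three black toggles on (within 0.3 rad), and the reader stands at rest and upright (within 0.1 rad) on the floor of its dock (nose within 4 mm of the floor, centre within 12 mm) (all of step 2 and value of joint each of mcb1, mcb2, mcb3 below 0.3 rad and horizontal distance between reader and dock_seat below 0.012 m and z of reader in the frame of dock_seat between -0.003 and 0.004 m and angle between reader's own z axis and vertical below 0.1 rad and linear speed of reader below 0.02 m/s); the robot touches nothing.
It fails at once if the lever is pushed down by hand instead of by the test button (value of joint test_button below 0.001 m and value of joint rcd_lever between 0.2 and 0.48 rad and velocity of joint rcd_lever above 0.1 rad/s and contact force between toggle and anything else above 0.3 N).
It fails at once if a black breaker toggle is switched off (value of joint any of mcb1, mcb2, mcb3 above 0.5 rad).
It fails at once if a movement holder, the glass dome, the loupe or the screwdriver is moved more than 20 mm (distance of any of holder_a, holder_b, glass_dome, loupe, screwdriver from where it was at the start of the episode above 0.02 m).
It also fails if it takes over 61 s, if anything falls off the work surface, if the arm or the gripper's body presses on something with over 40 N, if the wrist force passes 120 N, or if a joint passes its speed limit or range.

## Working session

There is one attempt and no reset: what is moved stays moved. The work goes in short steps, Python scripts to look and compute and a tool call to move; the robot and the scene stay as the last step left them, time stands still between calls to the robot, and variables do not carry over. Pictures are saved under pics/ and viewed, at most 10 in all, crops included, and the job is handed in when it is done.

Besides the shell and the picture viewer there is one more tool, called after "Call:" in YAML: its name, and indented under it one key for each argument. send_rows: Moves the arm, as the interface text tells. Its arguments: {"type":"object","properties":{"commands":{"type":"array","items":{"type":"object","properties":{"xyz":{"type":"array","items":{"type":"number"}},"yaw":{"type":"number"},"gripper":{"type":"number"}}}},"newtons":{"type":"number"}},"required":["commands"]}

```bash
ls; mkdir -p pics; cat > h.py <<'E'
import numpy as np, cv2
from cell import *
def cam(n):
    p=camera_params(n);K=np.array(p["intrinsics"]);R=cv2.Rodrigues(np.array(p["rvec"],float))[0];t=np.array(p["tvec"],float).ravel()
    return K,np.array([p["k1"],0,0,0,0],float),R,t
def ray(n,px):
    K,d,R,t=cam(n)
    s=cv2.undistortPoints(np.array([[px]],float),K,d).ravel()
    return -R.T@t, R.T@np.array([s[0],s[1],1.0])
def at_depth(n,px,D):
    o,v=ray(n,px); return o+v*D
def at_z(n,px,z):
    o,v=ray(n,px); return o+v*(z-o[2])/v[2]
def proj(n,P):
    K,d,R,t=cam(n)
    return cv2.projectPoints(np.array(P,float).reshape(-1,1,3),cv2.Rodrigues(R)[0],t,K,d)[0].reshape(-1,2)
def med(D,px,r=2):
    u,v=int(round(px[0])),int(round(px[1]));w=D[max(v-r,0):v+r+1,max(u-r,0):u+r+1];w=w[w>0]
    return float(np.median(w)) if w.size else 0
def tri(pa,pb,a="side",b="top"):
    o1,v1=ray(a,pa);o2,v2=ray(b,pb)
    A=np.stack([v1,-v2],1);s=np.linalg.lstsq(A,o2-o1,rcond=None)[0]
    p,q=o1+v1*s[0],o2+v2*s[1];return (p+q)/2,np.linalg.norm(p-q)
E
python3 - <<'E'
from h import *
np.set_printoptions(precision=4,suppress=True)
for n in("side","top"):
    im,D=read_camera(n);cv2.imwrite(f"pics/{n}0.png",im[:,:,::-1]);np.save(n+"D.npy",D)
    print(n,"origin",ray(n,[320,240]))
    for th in["console","button_top","lever_pivot","lever_tip","tag","reader","dock_seat","mcb1"]:
        for o in spot_point(th,n)[:3]:
            d=med(D,o["point"]);print(th,np.round(o["point"],1),round(o["p"],2),at_depth(n,o["point"],d) if d else None)
E
```

```text
pics
side origin (array([ 0.4814, -0.908 ,  0.641 ]), array([ 0.0909,  0.8511, -0.5174]))
console [312.9 283.1] 0.86 [ 0.5464 -0.172   0.0905]
button_top [316.  231.1] 0.56 [0.5706 0.0212 0.1019]
lever_pivot [316.3 244.8] 0.52 [ 0.5649 -0.0485  0.1062]
lever_tip [317.9 234.7] 0.53 [ 0.5705 -0.0264  0.1197]
tag [323.  273.5] 0.75 [ 0.5695 -0.1508  0.0983]
reader [282.4 445.3] 0.81 [ 0.472  -0.509   0.0469]
reader [347.2 390.8] 0.76 [ 0.5872 -0.3949  0.0193]
reader [295.1 372. ] 0.65 [ 0.4946 -0.4885  0.179 ]Traceback (most recent call last):
  File "<stdin>", line 7, in <module>
ValueError: it knows: button_top, console, dock_seat, glass_dome, holder, lever_pivot, lever_tip, loupe, reader, screwdriver, tag, toggle
```

```bash
python3 - <<'E'
from h import *
np.set_printoptions(precision=4,suppress=True)
for n in("side","top"):
    im,D=read_camera(n);cv2.imwrite(f"pics/{n}0.png",im[:,:,::-1]);np.save(n+"D.npy",D)
    for th in["dock_seat"]+(["console","button_top","lever_pivot","lever_tip","tag","reader"] if n=="top" else []):
        for o in spot_point(th,n)[:3]:
            d=med(D,o["point"]);print(n,th,np.round(o["point"],1),round(o["p"],2),at_depth(n,o["point"],d) if d else None)
E
```

```text
top dock_seat [434.1 276.8] 0.96 [ 0.4831 -0.3096  0.0682]
top console [314.9 242.5] 0.83 [ 0.5561 -0.0456  0.1004]
top button_top [294.2 238.2] 0.37 [ 0.5645 -0.0009  0.1084]
top lever_pivot [307.7 239.8] 0.62 [ 0.5617 -0.03    0.1033]
top lever_pivot [436.3 274.8] 0.24 [ 0.4858 -0.3087  0.0939]
top lever_tip [308.6 235.1] 0.48 [ 0.5699 -0.0322  0.1173]
top tag [360.5 237. ] 0.88 [ 0.5687 -0.1454  0.0957]
top reader [497.  283.9] 0.97 [ 0.4667 -0.443   0.0803]
top reader [452.1 228.5] 0.79 [ 0.5978 -0.3641  0.0279]
top reader [437.2 272.2] 0.64 [ 0.4906 -0.308   0.1058]
```

View pics/side0.png

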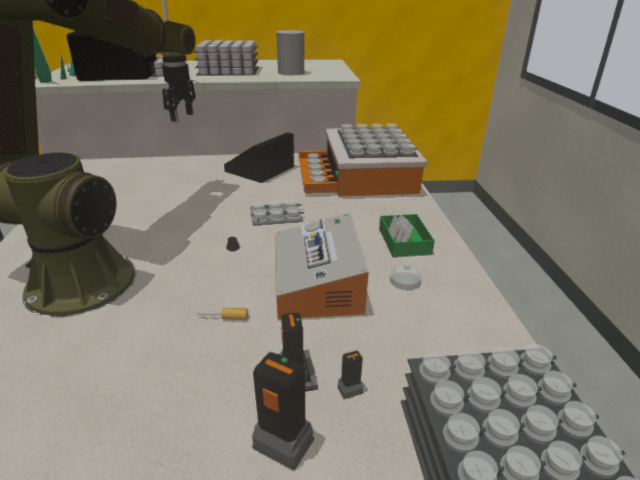

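View pics/top0.png

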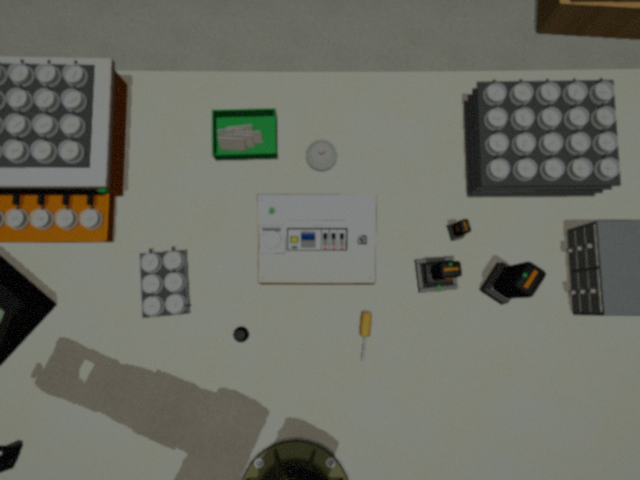

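The side view shows three readers: a large one at (282,430), a small one at (350,372), and one in the dock at (293,340). In the top view they are at (510,280), (459,228) and (437,272). By description, the one I want is the mid-size reader standing in the dock. I'll check that choice in a close crop.

```bash
python3 - <<'E'
from h import *
np.set_printoptions(precision=4,suppress=True)
im=cv2.imread("pics/top0.png");s=cv2.imread("pics/side0.png")
f=lambda a,k:cv2.resize(a,None,fx=k,fy=k,interpolation=cv2.INTER_CUBIC)
a=f(im[188:288,253:383],6)[:600,:780]
b1=f(im[215:315,405:555],2.66)[:, :400]; b2=f(s[300:470,240:370],2.3)
cv2.imwrite("pics/c1.png",a)
c=np.zeros((560,800,3),np.uint8);k=f(im[220:305,405:555],5.3);k=k[:280,:800];c[:k.shape[0],:k.shape[1]]=0
r1=f(im[222:302,408:488],6.8)[:550,:400];r2=f(s[305:400,270:340],5.7)[:550,:400]
c=np.zeros((560,800,3),np.uint8);c[:r1.shape[0],:r1.shape[1]]=r1;c[:r2.shape[0],400:400+r2.shape[1]]=r2
cv2.imwrite("pics/c2.png",c)
D=np.load("topD.npy")
# cover plane from top depth
P=[];
for v in range(205,280,2):
    for u in list(range(262,284))+list(range(350,372)):
        if D[v,u]>0:P.append(at_depth("top",[u,v],D[v,u]))
P=np.array(P);A=np.c_[P[:,:2],np.ones(len(P))]
for _ in range(5):
    x=np.linalg.lstsq(A,P[:,2],rcond=None)[0];r=P[:,2]-A@x;k=abs(r)<0.004;A,P=A[k],P[k]
print("plane",x,np.degrees(np.arctan(np.hypot(*x[:2]))),"yaw",np.degrees(np.arctan2(x[1],x[0])),len(P),r.std())
# reader top: points with z>.12 near dock
Q=[]
for n in("top","side"):
    DD=np.load(n+"D.npy");Q=[]
    for v in range(240,310) if n=="top" else range(300,400):
        for u in range(405,475) if n=="top" else range(270,330):
            if DD[v,u]>0:
                p=at_depth(n,[u,v],DD[v,u]);
                if .11<p[2]<.15 and .42<p[0]<.56 and -.38<p[1]<-.25:Q.append(p)
    Q=np.array(Q);print(n,len(Q));
    if len(Q):
        z=np.median(Q[Q[:,2]>np.percentile(Q[:,2],60),2]);T=Q[Q[:,2]>z-.006];print(z,T.mean(0),cv2.minAreaRect((T[:,:2]*1000).astype(np.float32)))
E
```

```text
plane [ 0.2712  0.0041 -0.0578] 15.175919084539085 yaw 0.8766272695162926 1301 0.001825782702205137Traceback (most recent call last):
  File "<stdin>", line 29, in <module>
  File "h.py", line 11, in at_depth
    o,v=ray(n,px); return o+v*D
        ~~~^^^^^^
  File "h.py", line 7, in ray
    K,d,R,t=cam(n)
            ~~~^^^
  File "h.py", line 4, in cam
    p=camera_params(n);K=np.array(p["intrinsics"]);R=cv2.Rodrigues(np.array(p["rvec"],float))[0];t=np.array(p["tvec"],float).ravel()
ValueError: time passes only in moves, steps and waits
```

View pics/c1.png

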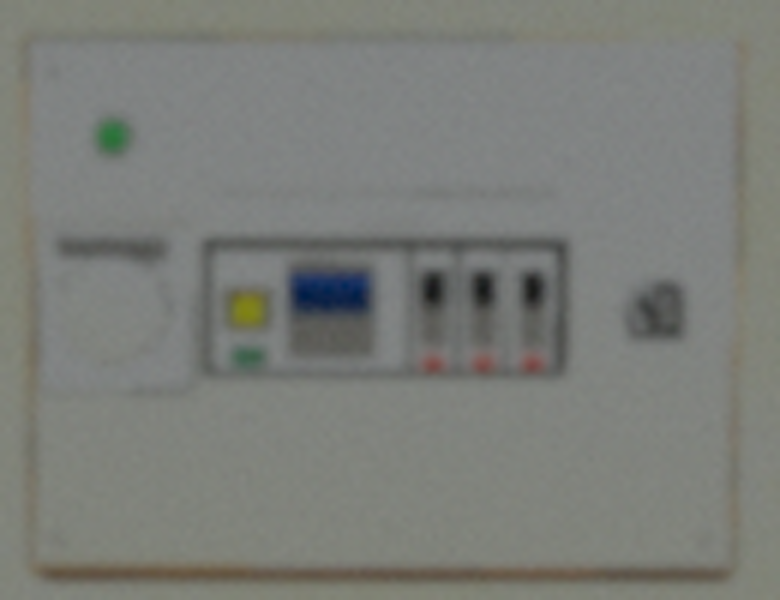

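View pics/c2.png

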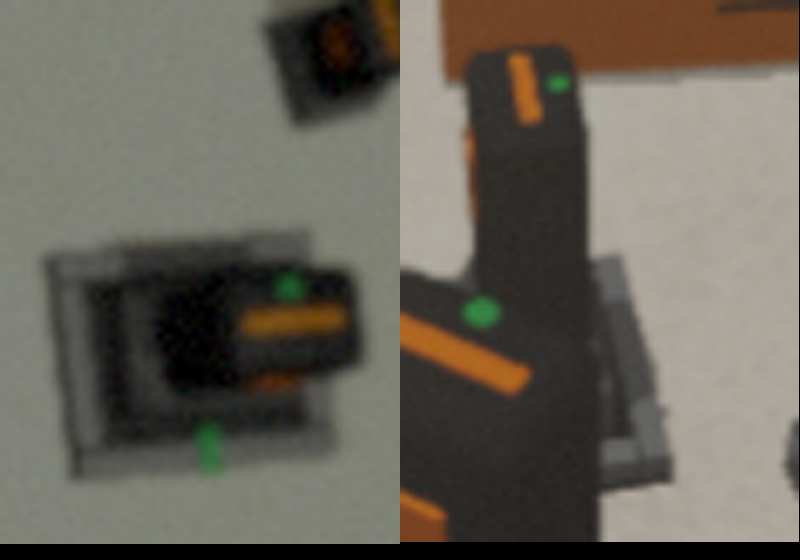

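The crops show:
- **Console** (crop 1, at 6x): yellow button at (248,309), blue lever at (331,290), tag at (656,311). The black toggles lie between the lever and the tag.
- **Reader** (crop 2): it stands in the dock with its trigger on the -x side, and the dock is turned by about 5°.

Next I'll work out positions from the geometry.

```bash
sed -i 's/^def cam(n):/import functools\n@functools.lru_cache(None)\ndef cam(n):/' h.py; python3 - <<'E'
from h import *
np.set_printoptions(precision=4,suppress=True)
D=np.load("topD.npy")
pl=np.array([.2712,.0041,-.0578])
n=np.array([-pl[0],-pl[1],1]);n/=np.linalg.norm(n)
def onplane(cam_,px,h):
    o,v=ray(cam_,px);p0=np.array([0,0,pl[2]])+n*h
    return o+v*(n@(p0-o))/(n@v)
c=lambda u,v:[253+u/6-.42,188+v/6-.42]
print("button",onplane("top",c(248,309),.014),"tag",onplane("top",c(656,311),0.0005))
for nm,u,v in[("devTL",203,240),("devTR",567,240),("devBR",567,375),("devBL",203,375)]:print(nm,onplane("top",c(u,v),.008 if 0 else .004))
print("lever up mid",onplane("top",c(331,290),.018))
for nm,u,v in[("covTL",27,40),("covTR",743,42),("covBR",735,572),("covBL",38,570)]:print(nm,onplane("top",c(u,v),0))
print("side button",onplane("side",[316,231.1],.014),"side tag",onplane("side",[323,273.5],0))
d=lambda u,v:[408+u/6.8-.43,222+v/6.8-.43]
R=np.array([at_z("top",d(*q),.014) for q in[(45,258),(308,235),(335,455),(75,478)]]);print("dock",R,R.mean(0),cv2.minAreaRect((R[:,:2]*1000).astype(np.float32)))
T=np.array([at_z("top",d(*q),.134) for q in[(232,262),(352,268),(362,365),(240,385)]]);print("readertop",T,T.mean(0))
print("small check",proj("side",[[*R.mean(0)[:2],.134]]))
for nm,ur,vr in[("top",range(405,475),range(240,310)),("side",range(270,330),range(300,400))]:
    DD=np.load(nm+"D.npy");Q=[]
    for v in vr:
        for u in ur:
            if DD[v,u]>0:
                p=at_depth(nm,[u,v],DD[v,u])
                if .115<p[2]<.15 and .42<p[0]<.56 and -.38<p[1]<-.25:Q.append(p)
    Q=np.array(Q);print(nm,len(Q))
    if len(Q)>5:print(np.percentile(Q,[5,50,95],axis=0),cv2.minAreaRect((Q[:,:2]*1000).astype(np.float32)))
print(get_obs()["tool_rot"],get_obs()["time_s"])
E
```

```text
button [ 0.5625 -0.0004  0.1093] tag [ 0.5634 -0.1485  0.0949]
devTL [0.5882 0.0162 0.1059]
devTR [ 0.5881 -0.1157  0.1053]
devBR [ 0.5403 -0.1159  0.0924]
devBL [0.5405 0.0167 0.093 ]
lever up mid [ 0.5685 -0.0304  0.1149]
covTL [0.6587 0.0789 0.1212]
covTR [ 0.6578 -0.1789  0.1199]
covBR [ 0.4697 -0.1786  0.0688]
covBL [0.471  0.0785 0.0703]
side button [0.5691 0.0053 0.1111] side tag [ 0.5699 -0.1478  0.0961]
dock [[ 0.5269 -0.2769  0.014 ]
 [ 0.5347 -0.3672  0.014 ]
 [ 0.4594 -0.3735  0.014 ]
 [ 0.4516 -0.285   0.014 ]] [ 0.4931 -0.3257  0.014 ] ((493.0665283203125, -325.3285827636719), (75.69598388671875, 90.64086151123047), 4.931899547576904)
readertop [[ 0.5139 -0.3116  0.134 ]
 [ 0.512  -0.3483  0.134 ]
 [ 0.4822 -0.3502  0.134 ]
 [ 0.4761 -0.3127  0.134 ]] [ 0.496  -0.3307  0.134 ]
small check [[289.6706 317.8513]]
top 363
[[ 0.4807 -0.3482  0.1248]
 [ 0.4952 -0.3273  0.1317]
 [ 0.5102 -0.3076  0.1356]] ((495.2577209472656, -329.4089660644531), (35.1711311340332, 45.93605041503906), 4.494071006774902)
side 475
[[ 0.4812 -0.3557  0.1172]
 [ 0.4956 -0.345   0.1323]
 [ 0.5105 -0.3165  0.1351]] ((495.38287353515625, -334.2408447265625), (33.019927978515625, 45.412410736083984), 3.9593942165374756)
[[-0.9342  0.3568  0.    ]
 [ 0.3568  0.9342 -0.    ]
 [-0.     -0.     -1.    ]] 0.9
```

Call:
send_rows:
  commands:
    - {"xyz": [-0.518,-0.35,0.03],"yaw": 69,"gripper": 0}
    - {"xyz": [-0.518,-0.35,0.03],"yaw": 69,"gripper": 0}
    - {"xyz": [-0.518,-0.35,0.03],"yaw": 69,"gripper": 0}
    - {"xyz": [-0.518,-0.35,0.03],"yaw": 69,"gripper": 0}
    - {"xyz": [-0.518,-0.35,0.03],"yaw": 69,"gripper": 0}
    - {"xyz": [-0.518,-0.35,0.03],"yaw": 69,"gripper": 0}
    - {"xyz": [-0.518,-0.35,0.03],"yaw": 69,"gripper": 0}
    - {"xyz": [-0.518,-0.35,0.03],"yaw": 69,"gripper": 0}
    - {"xyz": [-0.518,-0.35,0.03],"yaw": 69,"gripper": 0}
    - {"xyz": [-0.518,-0.35,0.03],"yaw": 69,"gripper": 0}

```text
time_s: 2.15
tcp_pos: [0.5557, 0.0008, 0.2014]
tool_rot: [[-0.002, 1.0, 0.0], [1.0, 0.002, 0.0], [0.0, 0.0, -1.0]]
force: [0.4, 0.4, -0.4]
width: 0.0001
finger_force: 0.0
```

Call:
send_rows:
  commands:
    - {"xyz": [0,0,0]}
    - {"xyz": [0,0,0]}
    - {"xyz": [0,0,0]}

```text
schema error: expected keys xyz, yaw, gripper
```

Call:
send_rows:
  commands:
    - {"xyz": [0.001,-0.0015,0.05],"yaw": 0,"gripper": 0}
    - {"xyz": [0.001,-0.0015,0.082],"yaw": 0,"gripper": 0}
    - {"xyz": [0.001,-0.0015,0.082],"yaw": 0,"gripper": 0}
    - {"xyz": [0.001,-0.0015,0.082],"yaw": 0,"gripper": 0}

```text
time_s: 2.65
tcp_pos: [0.5539, 0.0038, 0.1209]
tool_rot: [[-0.002, 1.0, 0.002], [1.0, 0.002, -0.0], [-0.0, 0.002, -1.0]]
force: [-0.3, 0.0, 0.5]
width: -0.0002
finger_force: 0.0
```

```bash
python3 - <<'E'
from h import *
im,D=read_camera("side")
s=cv2.resize(im[180:300,260:380],None,fx=5,fy=5,interpolation=cv2.INTER_CUBIC)
t,_=read_camera("top");t=cv2.resize(t[205:265,280:320],None,fx=5,fy=10,interpolation=cv2.INTER_CUBIC)
cv2.imwrite("pics/b1.png",np.hstack([s,t])[:,:,::-1])
E
```

```text
(no output)
```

View pics/b1.png

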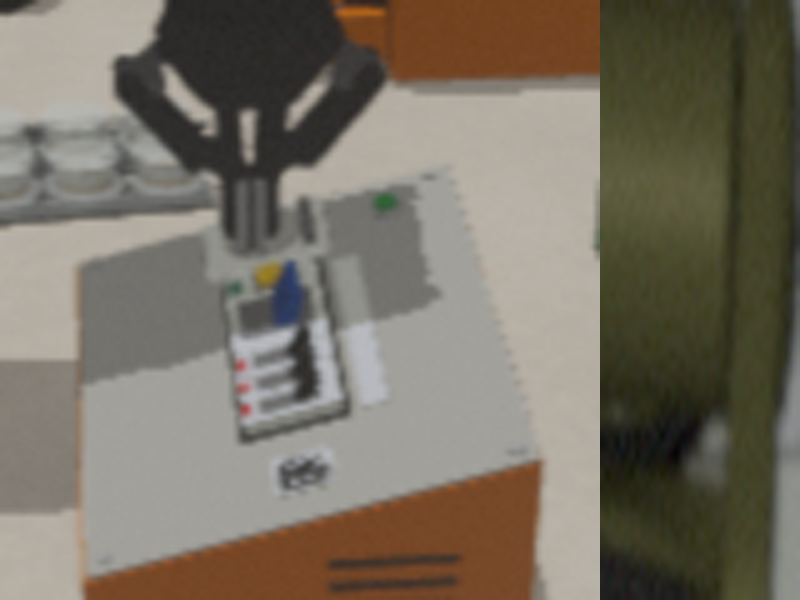

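Side crop: the fingers, bottom at (250,250), hover just above and behind the yellow button at (267,272), clear of the blue lever at (288,290). I'll cross-check the button position with this view.

```bash
python3 - <<'E'
from h import *
np.set_printoptions(precision=4,suppress=True)
w=lambda P:(proj("side",P)-[260,180])*5
print(w([[.5622,-.0004,.109],[.5622,-.030,.0955],[.564,-.1485,.095]]))
o=get_obs();p=o["tcp_pos"];print(p,w([p]))
E
```

```text
[[266.5353 265.9315]
 [271.9795 322.9423]
 [301.3083 471.3582]]
[0.554  0.0039 0.1211] [[248.5182 239.9911]]
```

Call:
send_rows:
  commands:
    - {"xyz": [-0.003,0,0.005],"yaw": 0,"gripper": 0}
    - {"xyz": [-0.003,0,0.009],"yaw": 0,"gripper": 0}
    - {"xyz": [-0.003,0,0.009],"yaw": 0,"gripper": 0}
    - {"xyz": [-0.003,0,0.009],"yaw": 0,"gripper": 0}

```text
time_s: 3.25
tcp_pos: [0.5533, 0.0008, 0.1104]
tool_rot: [[-0.002, 1.0, 0.0], [1.0, 0.002, -0.0], [-0.0, 0.0, -1.0]]
force: [0.3, -0.0, 0.4]
width: 0.0001
finger_force: 0.0
```

Call:
send_rows:
  commands:
    - {"xyz": [0,0.0005,0.002],"yaw": 0,"gripper": 0}
    - {"xyz": [0,0.001,0.0035],"yaw": 0,"gripper": 0}
    - {"xyz": [0,0.001,0.0035],"yaw": 0,"gripper": 0}

```text
time_s: 3.62
tcp_pos: [0.5543, 0.0008, 0.1068]
tool_rot: [[-0.002, 1.0, 0.0], [1.0, 0.002, 0.0], [0.0, 0.0, -1.0]]
force: [-0.4, 0.0, 1.8]
width: -0.0003
finger_force: 1.0
```

Call:
send_rows:
  commands:
    - {"xyz": [0,0.0003,0.0015],"yaw": 0,"gripper": 0}
    - {"xyz": [0,0.0007,0.003],"yaw": 0,"gripper": 0}
    - {"xyz": [0,0.0007,0.003],"yaw": 0,"gripper": 0}

```text
time_s: 4.0
tcp_pos: [0.5551, 0.0007, 0.1038]
tool_rot: [[-0.002, 1.0, 0.0], [1.0, 0.002, -0.0], [-0.0, 0.0, -1.0]]
force: [0.8, 0.6, 2.1]
width: 0.0001
finger_force: 1.1
```

```bash
python3 - <<'E'
from h import *
im,D=read_camera("side")
s=cv2.resize(im[210:270,285:345],None,fx=8,fy=8,interpolation=cv2.INTER_CUBIC)
cv2.imwrite("pics/b2.png",s[:,:,::-1]);print(get_obs()["force"])
for o in spot_point("lever_tip","side")[:2]:print(o)
E
```

```text
[1.03956484 0.9344478  3.45604271]
{'point': [307.4, 240.7], 'p': 0.54}
```

View pics/b2.png

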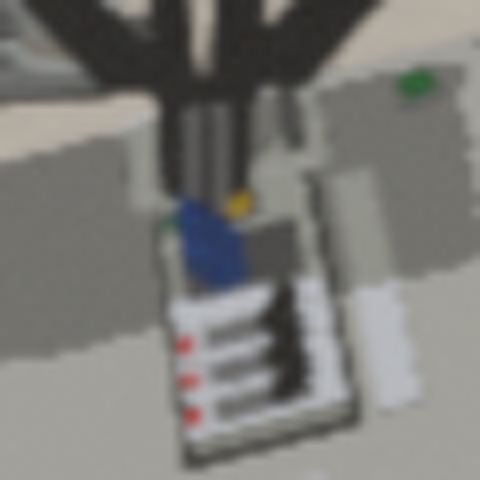

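The lever has dropped: the blue now leans to the -x side at (212,240). I'll release the button and go round below the lever.

Call:
send_rows:
  commands:
    - {"xyz": [0,0,-0.04],"yaw": 0,"gripper": 0}
    - {"xyz": [0,0,-0.04],"yaw": 0,"gripper": 0}
    - {"xyz": [-0.0315,-0.035,-0.04],"yaw": 0,"gripper": 0}
    - {"xyz": [-0.0315,-0.035,-0.04],"yaw": 0,"gripper": 0}
    - {"xyz": [-0.0315,-0.035,-0.04],"yaw": 0,"gripper": 0}
    - {"xyz": [-0.0315,-0.035,-0.01],"yaw": 0,"gripper": 0}
    - {"xyz": [-0.0315,-0.035,0.001],"yaw": 0,"gripper": 0}
    - {"xyz": [-0.0315,-0.035,0.001],"yaw": 0,"gripper": 0}

```text
time_s: 5.1
tcp_pos: [0.52, -0.0305, 0.1022]
tool_rot: [[-0.002, 1.0, -0.002], [1.0, 0.002, 0.0], [0.0, -0.002, -1.0]]
force: [-0.8, 0.5, -0.5]
width: 0.0002
finger_force: 0.0
```

Call:
send_rows:
  commands:
    - {"xyz": [0,0.006,-0.002],"yaw": 0,"gripper": 0}
    - {"xyz": [0,0.012,-0.004],"yaw": 0,"gripper": 0}
    - {"xyz": [0,0.017,-0.0055],"yaw": 0,"gripper": 0}
    - {"xyz": [0,0.022,-0.007],"yaw": 0,"gripper": 0}
    - {"xyz": [0,0.0265,-0.008],"yaw": 0,"gripper": 0}
    - {"xyz": [0,0.0265,-0.008],"yaw": 0,"gripper": 0}

```text
time_s: 5.85
tcp_pos: [0.5489, -0.031, 0.1147]
tool_rot: [[-0.002, 1.0, 0.007], [1.0, 0.002, -0.001], [-0.001, 0.007, -1.0]]
force: [-5.4, 1.2, 30.3]
width: 0.0001
finger_force: 12.8
```

```bash
python3 - <<'E'
from h import *
im,D=read_camera("side")
s=cv2.resize(im[210:270,285:345],None,fx=8,fy=8,interpolation=cv2.INTER_CUBIC)
cv2.imwrite("pics/b3.png",s[:,:,::-1]);print(get_obs()["force"])
E
```

```text
[-5.58726445  1.41326436 29.26138291]
```

View pics/b3.png

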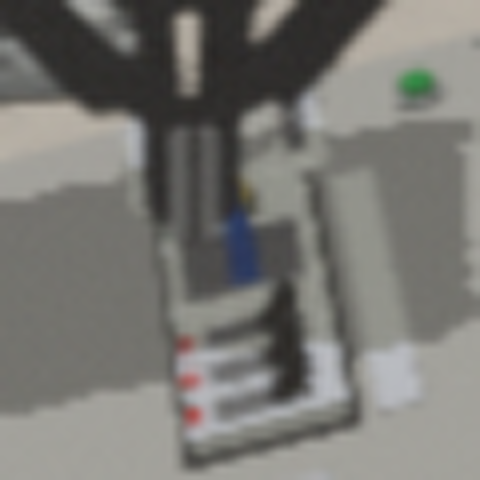

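The crop shows the lever about upright at (243,245) against the finger, with 30 N upward on the tool, so it's wedging. I'll ease up while pushing slightly further up the slope.

Call:
send_rows:
  commands:
    - {"xyz": [0,0.001,-0.004],"yaw": 0,"gripper": 0}
    - {"xyz": [0,0.003,-0.007],"yaw": 0,"gripper": 0}
    - {"xyz": [0,0.004,-0.007],"yaw": 0,"gripper": 0}

```text
time_s: 6.28
tcp_pos: [0.5508, -0.0308, 0.1179]
tool_rot: [[-0.002, 1.0, 0.0], [1.0, 0.002, -0.0], [-0.0, 0.0, -1.0]]
force: [0.2, 1.2, -0.4]
width: 0.0002
finger_force: 0.0
```

```bash
cat >> h.py <<'E'
def blue():
    im,_=read_camera("side");h=cv2.cvtColor(im,cv2.COLOR_RGB2HSV)
    m=cv2.inRange(h,(105,90,40),(130,255,255))[215:265,295:335];y,x=np.nonzero(m)
    print("blue",len(x),x.mean()+295,y.mean()+215,"cols",x.min()+295,x.max()+295,"rows",y.min()+215,y.max()+215)
E
python3 - <<'E'
from h import *
for f in("side0","b2","b3"):
    im=cv2.imread(f"pics/{f}.png")
    if f!="side0":
        im=cv2.resize(im,(60,60),interpolation=cv2.INTER_AREA);o=(285,210)
    else: im=im[215:265,295:335];o=(295,215)
    m=cv2.inRange(cv2.cvtColor(im,cv2.COLOR_BGR2HSV),(105,90,40),(130,255,255));y,x=np.nonzero(m);print(f,len(x),x.mean()+o[0],y.mean()+o[1],x.min()+o[0],x.max()+o[0])
blue()
K,d,R,t=cam("side")
pv=np.array([.5652,-.0304,.0974]);n=np.array([-.26,0,.966]);s=np.array([.966,0,.26])
for a in(0,.3,.55,.8,1.1):print(a,proj("side",[pv+.018*(np.cos(.55-a)*n+np.sin(.55-a)*s)]))
E
```

```text
side0 44 316.95454545454544 239.0 315 319
b2 61 310.91803278688525 240.29508196721312 307 315
b3 22 314.8181818181818 240.63636363636363 314 316
blue 46 317.02173913043475 239.30434782608697 cols 315 319 rows 233 244
0 [[317.94440492 237.45945722]]
0.3 [[315.6440249  237.28179101]]
0.55 [[313.72014865 237.5923316 ]]
0.8 [[311.92119128 238.3002058 ]]
1.1 [[310.08763891 239.60809719]]
```

The lever is fully up again: its blue centroid is at column 317.0, the same as at the start. I'll back away and move over to the reader.

Call:
send_rows:
  commands:
    - {"xyz": [0,-0.035,0],"yaw": 0,"gripper": 0}
    - {"xyz": [0,-0.035,0],"yaw": 0,"gripper": 0}
    - {"xyz": [0,-0.035,-0.06],"yaw": 0,"gripper": 0}
    - {"xyz": [-0.1,-0.05,-0.115],"yaw": 10,"gripper": 0.75}
    - {"xyz": [-0.299,-0.0556,-0.132],"yaw": 85,"gripper": 0.75}
    - {"xyz": [-0.299,-0.0556,-0.132],"yaw": 85,"gripper": 0.75}
    - {"xyz": [-0.299,-0.0556,-0.132],"yaw": 85,"gripper": 0.75}
    - {"xyz": [-0.299,-0.0556,-0.132],"yaw": 85,"gripper": 0.75}
    - {"xyz": [-0.299,-0.0556,-0.132],"yaw": 85,"gripper": 0.75}
    - {"xyz": [-0.299,-0.0556,-0.132],"yaw": 85,"gripper": 0.75}

```text
time_s: 7.58
tcp_pos: [0.4955, -0.3309, 0.2493]
tool_rot: [[0.965, 0.262, -0.0], [0.262, -0.965, 0.0], [-0.0, -0.0, -1.0]]
force: [-0.5, 1.4, -0.3]
width: 0.0639
finger_force: 0.0
```

Call:
send_rows:
  commands:
    - {"xyz": [0,0,0],"yaw": 21,"gripper": 0.75}
    - {"xyz": [0,0,0],"yaw": 21,"gripper": 0.75}
    - {"xyz": [0,0,0],"yaw": 21,"gripper": 0.75}
    - {"xyz": [0,0,0],"yaw": 21,"gripper": 0.75}

```text
time_s: 8.07
tcp_pos: [0.4956, -0.3299, 0.2497]
tool_rot: [[0.996, -0.089, -0.0], [-0.089, -0.996, 0.0], [-0.0, -0.0, -1.0]]
force: [-0.6, 0.1, -0.2]
width: 0.0643
finger_force: 0.0
```

Call:
send_rows:
  commands:
    - {"xyz": [0,0,0],"yaw": -10,"gripper": 0.75}
    - {"xyz": [0,0,0.04],"yaw": -10,"gripper": 0.75}
    - {"xyz": [0,0,0.08],"yaw": -10,"gripper": 0.75}
    - {"xyz": [0,0,0.11],"yaw": -10,"gripper": 0.75}
    - {"xyz": [0,0,0.11],"yaw": -10,"gripper": 0.75}

```text
time_s: 8.7
tcp_pos: [0.4947, -0.3293, 0.1379]
tool_rot: [[0.997, 0.083, -0.003], [0.083, -0.997, 0.002], [-0.003, -0.003, -1.0]]
force: [0.4, 0.3, 0.1]
width: 0.0641
finger_force: 0.0
```

```bash
python3 - <<'E'
from h import *
a,_=read_camera("side");b,_=read_camera("top")
s=cv2.resize(a[270:400,240:340],None,fx=4,fy=4,interpolation=cv2.INTER_CUBIC)
t=cv2.resize(b[215:315,400:476],None,fx=5.2,fy=5.2,interpolation=cv2.INTER_CUBIC)[:,:395]
cv2.imwrite("pics/r1.png",np.hstack([s,t])[:,:,::-1])
o=get_obs();print(o["tcp_pos"],o["tool_rot"][:,0]);blue()
E
```

```text
[ 0.49585258 -0.33016812  0.14102628] [9.96600878e-01 8.23765952e-02 8.86605747e-04]
blue 50 316.82 239.14 cols 314 319 rows 233 244
```

View pics/r1.png

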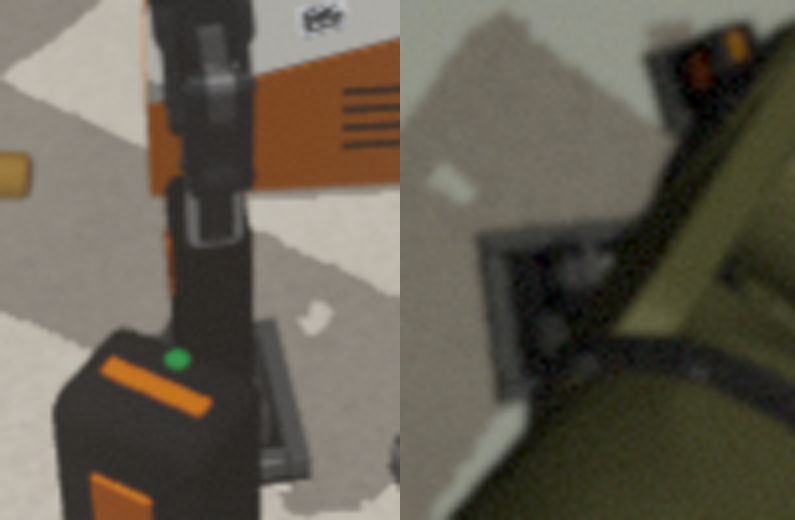

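Side crop: the finger at column 215 is centred on the reader body (172–250) and on its -y side, clear of the big reader. I'll descend and grip.

Call:
send_rows:
  commands:
    - {"xyz": [0,0,0.02],"yaw": 0,"gripper": 0.75}
    - {"xyz": [0,0,0.04],"yaw": 0,"gripper": 0.75}
    - {"xyz": [0,0,0.055],"yaw": 0,"gripper": 0.75}
    - {"xyz": [0,0,0.055],"yaw": 0,"gripper": 0.75}

```text
time_s: 9.35
tcp_pos: [0.4954, -0.3298, 0.0847]
tool_rot: [[0.997, 0.081, -0.001], [0.081, -0.997, 0.0], [-0.0, -0.0, -1.0]]
force: [-0.4, 0.2, 0.8]
width: 0.064
finger_force: 0.0
```

Call:
send_rows:
  commands:
    - {"xyz": [0,0,0],"yaw": 0,"gripper": 0.3}
    - {"xyz": [0,0,0],"yaw": 0,"gripper": 0.3}
    - {"xyz": [0,0,0],"yaw": 0,"gripper": 0.3}
    - {"xyz": [0,0,0],"yaw": 0,"gripper": 0.3}
    - {"xyz": [0,0,0],"yaw": 0,"gripper": 0.3}
  newtons: 40

```text
time_s: 9.98
tcp_pos: [0.4959, -0.3303, 0.086]
tool_rot: [[0.997, 0.081, 0.002], [0.081, -0.997, -0.001], [0.002, 0.001, -1.0]]
force: [0.4, -0.1, 6.1]
width: 0.0457
finger_force: 41.9
```

Call:
send_rows:
  commands:
    - {"xyz": [0,0,-0.01],"yaw": 0,"gripper": 0.3}
    - {"xyz": [0,0,-0.03],"yaw": 0,"gripper": 0.3}
    - {"xyz": [0,0,-0.06],"yaw": 0,"gripper": 0.3}
    - {"xyz": [0,0,-0.09],"yaw": 0,"gripper": 0.3}
    - {"xyz": [0,0,-0.12],"yaw": 0,"gripper": 0.3}
    - {"xyz": [0,0,-0.15],"yaw": 0,"gripper": 0.3}
    - {"xyz": [0,0,-0.171],"yaw": 0,"gripper": 0.3}
    - {"xyz": [0,0,-0.171],"yaw": 0,"gripper": 0.3}

```text
time_s: 10.98
tcp_pos: [0.4957, -0.33, 0.2575]
tool_rot: [[0.997, 0.081, 0.002], [0.081, -0.997, -0.002], [0.002, 0.002, -1.0]]
force: [-0.4, 0.4, -2.5]
width: 0.0457
finger_force: 41.4
```

Call:
send_rows:
  commands:
    - {"xyz": [0.01,-0.021,0],"yaw": 0,"gripper": 0.3}
    - {"xyz": [0.024,-0.051,0],"yaw": 0,"gripper": 0.3}
    - {"xyz": [0.038,-0.081,0],"yaw": 0,"gripper": 0.3}
    - {"xyz": [0.052,-0.111,0],"yaw": 0,"gripper": 0.3}
    - {"xyz": [0.066,-0.141,0],"yaw": 0,"gripper": 0.3}
    - {"xyz": [0.078,-0.166,0],"yaw": 0,"gripper": 0.3}
    - {"xyz": [0.0827,-0.1763,0],"yaw": 0,"gripper": 0.3}
    - {"xyz": [0.0827,-0.1763,0],"yaw": 0,"gripper": 0.3}

```text
time_s: 11.98
tcp_pos: [0.5634, -0.1473, 0.2552]
tool_rot: [[0.997, 0.082, -0.001], [0.082, -0.997, 0.0], [-0.001, -0.0, -1.0]]
force: [-0.1, -0.1, -1.4]
width: 0.0455
finger_force: 41.6
```

Call:
send_rows:
  commands:
    - {"xyz": [0,0,0],"yaw": 0,"gripper": 0.3}
    - {"xyz": [0,0,0],"yaw": 0,"gripper": 0.3}
    - {"xyz": [0,0,0],"yaw": 0,"gripper": 0.3}

```text
time_s: 12.35
tcp_pos: [0.5634, -0.1479, 0.2558]
tool_rot: [[0.997, 0.08, -0.0], [0.08, -0.997, -0.0], [-0.0, 0.0, -1.0]]
force: [0.4, -0.3, -1.7]
width: 0.0457
finger_force: 41.6
```

```bash
python3 - <<'E'
from h import *
np.set_printoptions(precision=4,suppress=True)
a,D=read_camera("side")
o=get_obs();print(o["tcp_pos"],o["tool_rot"][:,2],o["width"],o["finger_force"],o["time_s"])
for r in spot_point("reader","side")[:4]:
    d=med(D,r["point"]);print(r,at_depth("side",r["point"],d))
print(proj("side",[[.564,-.148,.177]]))
s=cv2.resize(a[150:350,240:400],None,fx=3,fy=3,interpolation=cv2.INTER_CUBIC);cv2.imwrite("pics/t1.png",s[:,:,::-1])
E
```

```text
[ 0.5635 -0.1478  0.2558] [-0. -0. -1.] 0.045429778766626676 41.559555530548096 12.4
{'point': [281.7, 445.6], 'p': 0.9} [ 0.4709 -0.5088  0.046 ]
{'point': [349.5, 390.7], 'p': 0.88} [ 0.5915 -0.3939  0.0179]
{'point': [323.5, 238.6], 'p': 0.59} [ 0.5663 -0.1767  0.1994]
[[320.6911 240.852 ]]
```

View pics/t1.png

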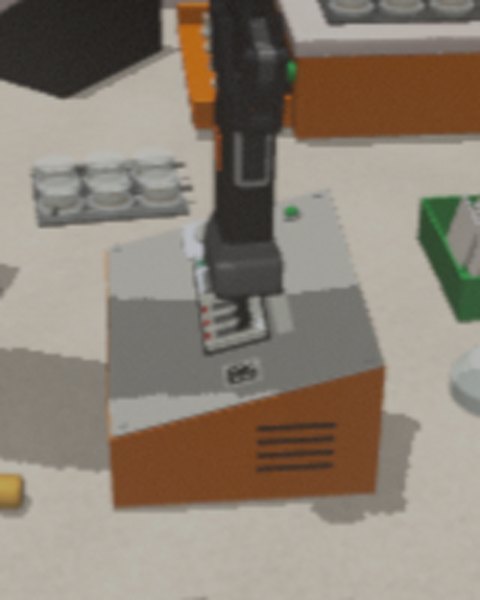

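The picture shows the reader held upright above the tag, nose at about (242,265) and tag at (240,373). The spotted nose agrees with the planned position. I'll hold still, then return.

Call:
send_rows:
  commands:
    - {"xyz": [0,0,0],"yaw": 0,"gripper": 0.3}
    - {"xyz": [0,0,0],"yaw": 0,"gripper": 0.3}
    - {"xyz": [0,0,0],"yaw": 0,"gripper": 0.3}
    - {"xyz": [0,0,0],"yaw": 0,"gripper": 0.3}
    - {"xyz": [0,0,0],"yaw": 0,"gripper": 0.3}
    - {"xyz": [0,0,0],"yaw": 0,"gripper": 0.3}
    - {"xyz": [0,0,0],"yaw": 0,"gripper": 0.3}
    - {"xyz": [0,0,0],"yaw": 0,"gripper": 0.3}
    - {"xyz": [0,0,0],"yaw": 0,"gripper": 0.3}
    - {"xyz": [0,0,0],"yaw": 0,"gripper": 0.3}

```text
time_s: 13.7
tcp_pos: [0.5636, -0.1475, 0.2558]
tool_rot: [[0.997, 0.081, 0.0], [0.081, -0.997, -0.0], [0.0, 0.0, -1.0]]
force: [-0.5, -0.1, -2.9]
width: 0.0455
finger_force: 41.6
```

Call:
send_rows:
  commands:
    - {"xyz": [-0.01,0.021,0],"yaw": 0,"gripper": 0.3}
    - {"xyz": [-0.024,0.051,0],"yaw": 0,"gripper": 0.3}
    - {"xyz": [-0.038,0.081,0],"yaw": 0,"gripper": 0.3}
    - {"xyz": [-0.052,0.111,0],"yaw": 0,"gripper": 0.3}
    - {"xyz": [-0.066,0.141,0],"yaw": 0,"gripper": 0.3}
    - {"xyz": [-0.078,0.166,0],"yaw": 0,"gripper": 0.3}
    - {"xyz": [-0.0827,0.1763,0],"yaw": 0,"gripper": 0.3}
    - {"xyz": [-0.0827,0.1763,0],"yaw": 0,"gripper": 0.3}
    - {"xyz": [-0.0827,0.1763,0],"yaw": 0,"gripper": 0.3}

```text
time_s: 14.82
tcp_pos: [0.4958, -0.329, 0.2559]
tool_rot: [[0.997, 0.082, 0.0], [0.082, -0.997, 0.0], [0.0, -0.0, -1.0]]
force: [-0.6, -0.3, -2.1]
width: 0.0452
finger_force: 41.6
```

Call:
send_rows:
  commands:
    - {"xyz": [0,0,0.02],"yaw": 0,"gripper": 0.3}
    - {"xyz": [0,0,0.05],"yaw": 0,"gripper": 0.3}
    - {"xyz": [0,0,0.08],"yaw": 0,"gripper": 0.3}
    - {"xyz": [0,0,0.11],"yaw": 0,"gripper": 0.3}
    - {"xyz": [0,0,0.135],"yaw": 0,"gripper": 0.3}
    - {"xyz": [0,0,0.15],"yaw": 0,"gripper": 0.3}
    - {"xyz": [0,0,0.154],"yaw": 0,"gripper": 0.3}
    - {"xyz": [0,0,0.154],"yaw": 0,"gripper": 0.3}

```text
time_s: 15.82
tcp_pos: [0.4958, -0.3299, 0.1025]
tool_rot: [[0.997, 0.081, 0.001], [0.081, -0.997, -0.001], [0.001, 0.001, -1.0]]
force: [0.4, -0.9, -1.4]
width: 0.0455
finger_force: 41.6
```

Call:
send_rows:
  commands:
    - {"xyz": [0,0,0.004],"yaw": 0,"gripper": 0.3}
    - {"xyz": [0,0,0.008],"yaw": 0,"gripper": 0.3}
    - {"xyz": [0,0,0.012],"yaw": 0,"gripper": 0.3}
    - {"xyz": [0,0,0.015],"yaw": 0,"gripper": 0.3}
    - {"xyz": [0,0,0.015],"yaw": 0,"gripper": 0.3}

```text
time_s: 16.45
tcp_pos: [0.4953, -0.3298, 0.0865]
tool_rot: [[0.997, 0.081, -0.0], [0.081, -0.997, 0.0], [-0.0, -0.0, -1.0]]
force: [0.2, -0.0, -2.0]
width: 0.0455
finger_force: 41.6
```

Not on the floor yet (force still -2 N), so I'll go down another millimetre or so.

Call:
send_rows:
  commands:
    - {"xyz": [0,0,0.001],"yaw": 0,"gripper": 0.3}
    - {"xyz": [0,0,0.001],"yaw": 0,"gripper": 0.3}
    - {"xyz": [0,0,0.001],"yaw": 0,"gripper": 0.3}

```text
time_s: 16.82
tcp_pos: [0.4955, -0.3299, 0.086]
tool_rot: [[0.997, 0.081, 0.0], [0.081, -0.997, -0.0], [0.0, 0.0, -1.0]]
force: [-0.0, -0.2, -0.7]
width: 0.0456
finger_force: 41.6
```

Touching now. I'll release and rise.

Call:
send_rows:
  commands:
    - {"xyz": [0,0,0.0005],"yaw": 0,"gripper": 0.6}
    - {"xyz": [0,0,0.0005],"yaw": 0,"gripper": 0.75}
    - {"xyz": [0,0,0.0005],"yaw": 0,"gripper": 0.75}
    - {"xyz": [0,0,0.0005],"yaw": 0,"gripper": 0.75}
    - {"xyz": [0,0,-0.03],"yaw": 0,"gripper": 0.75}
    - {"xyz": [0,0,-0.07],"yaw": 0,"gripper": 0.75}
    - {"xyz": [0,0,-0.12],"yaw": 0,"gripper": 0.75}
    - {"xyz": [0,0,-0.17],"yaw": 0,"gripper": 0.75}
    - {"xyz": [0,0,-0.17],"yaw": 0,"gripper": 0.75}

```text
time_s: 17.95
tcp_pos: [0.4963, -0.3305, 0.2601]
tool_rot: [[0.997, 0.081, 0.006], [0.081, -0.997, -0.004], [0.005, 0.005, -1.0]]
force: [0.6, 0.7, -0.2]
width: 0.0641
finger_force: 0.0
```

```bash
python3 - <<'E'
from h import *
np.set_printoptions(precision=4,suppress=True)
blue();a,DD=read_camera("side");Q=np.array([at_depth("side",[u,v],DD[v,u]) for v in range(300,400) for u in range(270,330) if DD[v,u]>0])
k=(Q[:,2]>.115)&(Q[:,2]<.15)&(abs(Q[:,0]-.49)<.07)&(abs(Q[:,1]+.315)<.065);Q=Q[k]
print(len(Q),np.percentile(Q,[5,50,95],axis=0),cv2.minAreaRect((Q[:,:2]*1000).astype(np.float32)))
b=cv2.imread("pics/side0.png")
w=np.hstack([x[210:400,215:340] for x in(b,a[:,:,::-1])]);cv2.imwrite("pics/f.png",cv2.resize(w,None,fx=3.1,fy=3.1))
E
```

```text
blue 46 317.04347826086956 238.97826086956522 cols 315 319 rows 233 244
471 [[ 0.4807 -0.3556  0.1177]
 [ 0.4953 -0.3438  0.1325]
 [ 0.5099 -0.3155  0.135 ]] ((494.8582763671875, -332.6509704589844), (33.731449127197266, 48.46277618408203), 5.746130466461182)
```

View pics/f.png

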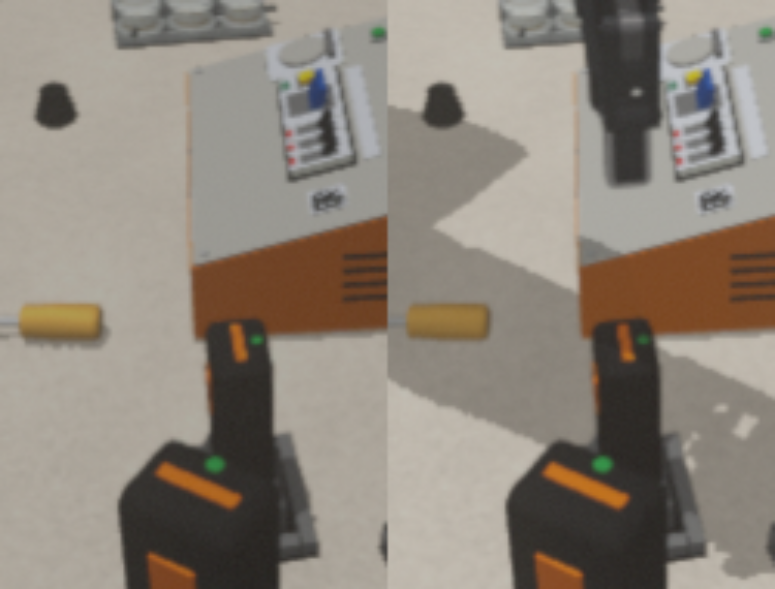

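The before and after views match: the lever and toggles are up, the reader stands upright in its dock, and the loupe and screwdriver haven't moved.

```bash
python3 -c "
from cell import hand_in
print(hand_in())"
```

```text
the job is handed in; nothing more can be done
None
```

I handed the job in at about 18 s of the 61 s allowed: the test button dropped the lever, I lifted it back fully up, held the reader still over the tag for over 1 s and stood it back in its dock; the final picture matches the start, but the hand-in gave no verdict.

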